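# Check weight from behind the tins

## Robot

A 6-joint arm with a two-finger parallel gripper is mounted at the origin on the work surface. World frame = base frame: x ahead of the robot, y to its left, z up, the work surface at z = 0. Lengths are in m, angles in degrees, forces in N, time in s.
With the tool pointing down it reaches from about 0.25 to 0.725 m from the base axis. Payload 9.7 kg.
Tool frame: the origin (TCP) lies at the very end of the fingers, on their centre line; the grasp point (between the pads) lies 19 mm behind it; y points along the fingers, x is the direction in which the jaws open and shut, and the axes are right-handed (so a half turn about y gives the same grasp; the last joint's range is limited). The gripper opens to 85 mm and grips with 20 to 120 N. Pads are 22 mm wide; open, the fingers measure 114 mm over their backs; the gripper's body (76 mm by 85 mm) begins 54 mm behind the grasp point. The pads swing forward as they close: fully open they stand 13 mm farther back than shut.
Start: joints at [-69.729, 4.979, 10.078, 95.1, 0, 90], TCP at [0.191, -0.516, 0.195] pointing down, gripper open.
Joint ranges: [-179.16, 179.16], [-48.56, 103.87], [-65.8, 70.77], [-126.05, 130.52], [-82.76, 87.17], [-180, 180]. Speed limits (degrees/s): [127.2, 127.2, 147.25, 180, 180, 180].

## Interface

Orientations are given as [roll, pitch, yaw] about the fixed x, y, z axes, in that order (R = Rz(yaw) Ry(pitch) Rx(roll)).
In Python, from workcell import bot gives the robot as it stands.
- The arm moves only by the shell command python3 -m jog 'ROWS' [FORCE]. ROWS is JSON, a list of rows, each a list of 7 numbers: the closure, from 0 (fully open) to 1 (shut), then the shift along the world's x, y, z in units of 25 mm (1.0 is 25 mm), then the turn, a rotation vector about the world's x, y, z in units of 5 degrees (1.0 is 5 degrees). A call has 1 to 5 rows; each row is the pose to reach, as a shift and turn from the pose commanded when the call began; what a row does not reach only later rows make up. A row lasts 1/10 s, in which the tool goes at most 50 mm and 8.59 degrees, less where a joint would pass 70% of its speed; a pose out of reach is approached as far as the arm can. A call with a gripper value outside its range is refused whole. The fingers move at their own pace and stop on an object; FORCE is the grip in N (left out, the last holds). Time passes only in rows, so rows that repeat a pose let the fingers close. It gives the time, the measured TCP pose, the force and the opening at its end, in the units of the state.
- bot.get_obs(): the state, without advancing time (a new reading comes with each control period).
- bot.camera(name): name is "side" or "top" or "wrist"; returns (picture, depth): 480x640x3 uint8, red, green, blue; 480x640 float32, m along the optical axis (not along the pixel's ray), 0 where there is no reading.
- bot.camera_model(name): a dict with "fx", "fy", "cx", "cy" (pixels), "rvec" (rotation vector, rad) and "tvec" (3), from world to camera coordinates, as OpenCV has them; the wrist camera has in their place "tool_from_camera" (4x4, takes a point from camera to tool coordinates, whose origin is the TCP and whose axes are the tool frame's). Camera axes: x right, y down, z forward; pixel columns grow to the right and rows downward; lengths in m; the calibration is good to about 2 mm. A picture is of the moment at which its call begins: read the wrist's pose just before it. camera_model takes no time and is no camera call.
- bot.job_done(): hands the job in, once; it reports no verdict.
Trained networks look in the newest picture that a camera, given by its name, has taken for a name from the list of things; names that differ only in an ending like _2 or _b are one class to them, and where a whole thing is asked for, a point or a joint stands for the part that bears it (a point fixed in the world has none). Each returns a list of dicts, best first, with "conf" (0 to 1); they miss things now and then, are a little off and sometimes report something else, mostly with a low value. They report only what shows in the picture. A call takes as long as a camera call. They do not tell look-alikes from the thing itself.
- bot.regions_of(camera, label): "pixels" (480x640 bool, what is visible of it) and "point" ([row, column] in pixels, amid what is visible of it).
The state is a dict: "time": time; "q": joint angles; "qd": joint speeds; "joint_efforts": joint torques, N m; "ee_pos": TCP position; "tcp_rot": TCP orientation; "wrist_force": force on the tool from outside, world axes, zero at the start; "torque": the same for the moment, N m; "opening": finger opening in m.
Only numpy, scipy, OpenCV 4.12 (cv2) and the standard library are available. Lean on these libraries where they do the work, as an engineer would, in place of code of your own. Each camera call takes 0.05 s, during which the arm holds its last target. There are 200 camera calls.

## Task

The brass check weight stands in the white bay behind two sealed tins: first stand both tins aside in the shallow metal tray, then fetch the weight and set it down upright on the middle of the balance pan without dropping it, and only then put the tins back in the bay. The tins look alike but one is full and the other empty, so feel their heft as you lift them: the full one goes back on the middle of the square rubber pad and the empty one on the middle of the round pad, whichever they stood on before. Keep the tins upright all the time and leave the glass beaker where it stands.

Things in the scene. Friction and masses are not known exactly. Their poses are not given: they have to be found in the camera images.
- tin_a: sealed cylindrical metal tin, one of two that look exactly alike; one is full (about 0.6 kg), the other empty (about 0.15 kg), which can be told only by lifting: the names do not say which. Body 64 mm in diameter (lid rim 66 mm), lid top 107 mm above the underside; on the lid a black upright grip knob, 26 mm in diameter, from 107 to 145 mm above the underside, on the tin's axis. Origin: centre of the underside, z up along the axis
- tin_b: sealed cylindrical metal tin, one of two that look exactly alike; one is full (about 0.6 kg), the other empty (about 0.15 kg), which can be told only by lifting: the names do not say which. Body 64 mm in diameter (lid rim 66 mm), lid top 107 mm above the underside; on the lid a black upright grip knob, 26 mm in diameter, from 107 to 145 mm above the underside, on the tin's axis. Origin: centre of the underside, z up along the axis
- weight: brass check weight, 0.5 kg: cylinder 38 mm in diameter and 42 mm high, above it a neck (16 mm) and a small knob 22 mm in diameter, top at 60 mm. Origin: centre of the underside, z up
- bay: white plastic storage bay fixed on the bench, 190 mm (x) by 210 mm (y), floor 4 mm thick, side and back walls 5 mm thick and 30 mm high, open at the front (its -x side). At the start the two tins stand side by side on the pads in its front half and the weight stands behind them. Origin: centre of the underside, x towards its back wall
- pad_square: square black rubber pad, 88 mm by 88 mm, 3 mm thick, fixed on the floor of the bay in its front half; the place of the full tin. Origin: centre of its underside (its top is 3 mm higher)
- pad_round: round black rubber pad, 88 mm in diameter, 3 mm thick, fixed on the floor of the bay beside the square pad (centres 100 mm apart); the place of the empty tin. Origin: centre of its underside (its top is 3 mm higher)
- tray: shallow open bright metal tray fixed on the bench, empty, 160 mm (x) by 240 mm (y), rim 25 mm high, walls and floor 3 mm thick; the side area for both tins. Origin: centre of the underside. It and the balance stand on either side of the bay, which on which side varies
- balance: compact white laboratory balance fixed on the bench, housing 250 mm (x) by 180 mm (y), top 50 mm high, with a round steel weighing pan 120 mm in diameter whose top is 62 mm above the bench. Origin: on the bench under the centre of the pan; the housing reaches from 160 mm on the -x side (display) to 90 mm on the +x side
- beaker: glass beaker, 68 mm in diameter and 90 mm high, loose, standing upright beside the back corner of the bay, beyond the tray or the balance; not part of the job. Origin: centre of the underside
Not all that is in view belongs to the job. What is shaped like the weight but purple is not meant. Leave any red look-alike of the tin_a alone.

How it is judged:
By the outcome, as a careful person would: the job done as asked, in the order asked, and still so for the second after the job is handed in, with the robot touching nothing.
It also fails if it takes over 144 s, if anything falls off the work surface, if the arm or the gripper's body presses on something with over 40 N, if the wrist force passes 120 N, or if a joint passes its speed limit or range.

## Working session

There is one attempt and no reset: what is moved stays moved. The work goes in short steps, Python scripts to look and compute and a shell command to move; the robot and the scene stay as the last step left them, time stands still between calls to the robot, and variables do not carry over. Pictures are saved under pics/ and viewed, about 12 in all and at most 16, crops included, and the job is handed in when it is done.

```bash
mkdir -p pics; cat > h.py <<'E'
import numpy as np, cv2
from scipy.spatial.transform import Rotation as R
from workcell import bot
def cam(name):
    o=bot.get_obs(); im,d=bot.camera(name); m=bot.camera_model(name)
    if name=='wrist':
        T=np.eye(4);T[:3,:3]=R.from_euler('xyz',o['tcp_rot'],degrees=True).as_matrix();T[:3,3]=o['ee_pos']
        W=T@np.array(m['tool_from_camera'])
    else:
        V=np.eye(4);V[:3,:3]=cv2.Rodrigues(np.array(m['rvec'],float))[0];V[:3,3]=np.ravel(m['tvec']);W=np.linalg.inv(V)
    v,u=np.mgrid[:480,:640]
    P=np.stack([(u-m['cx'])/m['fx']*d,(v-m['cy'])/m['fy']*d,d],-1)@W[:3,:3].T+W[:3,3]
    P[d==0]=np.nan
    return im,d,P
def save(im,n): cv2.imwrite('pics/'+n,im[:,:,::-1])
E
python3 - <<'E'
from h import *
print(bot.get_obs())
for c in ['top','side']:
    im,d,P=cam(c); save(im,c+'0.png'); np.save(c+'.npy',P); np.save(c+'im.npy',im)
    for l in ['tin_a','weight','bay','pad_square','pad_round','tray','balance','beaker']:
        for r in bot.regions_of(c,l)[:4]:
            q=P[r['pixels']]; 
            print(c,l,round(r['conf'],2),np.round(r['point']),'med',np.nanmedian(q,0).round(3),'lo',np.nanpercentile(q,3,axis=0).round(3),'hi',np.nanpercentile(q,97,axis=0).round(3))
E
```

```text
{'time': 0.0, 'q': array([-6.97289418e+01,  5.01111897e+00,  1.00334413e+01,  9.50990763e+01,
       -1.12151914e-03,  9.00009234e+01]), 'qd': array([ 0.00970745,  0.00647829, -0.05172122, -0.08846663,  0.01514848,
        0.03756712]), 'joint_efforts': array([-2.67953851e-06, -5.20370579e+01,  4.64821100e+01,  1.56774156e-02,
        1.37113107e-04, -3.81585664e-05]), 'ee_pos': array([ 0.19045106, -0.51567461,  0.19457385]), 'tcp_rot': array([-9.00011228e+01,  7.67539242e-02, -6.97298652e+01]), 'wrist_force': array([-0.0080429 ,  0.5600884 ,  1.06165599]), 'torque': array([0.00308105, 0.01583621, 0.02146413]), 'opening': 0.08514786265784657}
top tin_a 0.92 [222. 351.] med [ 0.552 -0.038  0.114] lo [ 0.531 -0.068  0.029] hi [ 0.588 -0.011  0.153]
top tin_a 0.64 [294. 304.] med [0.422 0.031 0.107] lo [0.395 0.004 0.037] hi [0.454 0.061 0.146]
top tin_a 0.57 [216. 291.] med [0.548 0.066 0.114] lo [0.526 0.038 0.024] hi [0.585 0.097 0.153]
top weight 0.65 [234. 406.] med [ 0.557 -0.142  0.042] lo [ 0.544 -0.162  0.001] hi [ 0.578 -0.128  0.062]
top weight 0.62 [194. 321.] med [0.615 0.0
[... 989 characters left out ...]
0.51 [260. 285.] med [0.626 0.036 0.036] lo [0.619 0.026 0.014] hi [0.634 0.04  0.047]
side bay 0.71 [273. 277.] med [0.638 0.057 0.006] lo [ 0.501 -0.091  0.001] hi [0.694 0.127 0.031]
side pad_square 0.7 [265. 339.] med [ 0.529 -0.019  0.007] lo [ 0.516 -0.081  0.003] hi [0.56  0.004 0.01 ]
side pad_round 0.59 [291. 319.] med [0.521 0.055 0.007] lo [0.509 0.025 0.004] hi [0.539 0.087 0.01 ]
side tray 0.58 [401. 254.] med [0.471 0.345 0.004] lo [0.388 0.219 0.   ] hi [0.549 0.458 0.026]
side balance 0.61 [198. 447.] med [ 0.405 -0.303  0.05 ] lo [ 0.296 -0.423  0.014] hi [ 0.528 -0.246  0.064]
side beaker 0.57 [308. 209.] med [0.644 0.241 0.061] lo [0.618 0.206 0.003] hi [0.681 0.267 0.09 ]
```

View pics/top0.png

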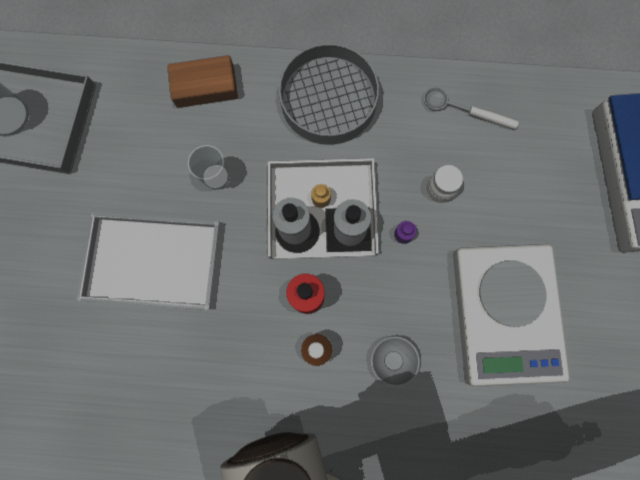

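```bash
python3 - <<'E'
from h import *
P=np.load('top.npy');im=np.load('topim.npy')
c=im[150:340,250:450];save(cv2.resize(c,None,fx=3.5,fy=3.0,interpolation=cv2.INTER_CUBIC),'crop0.png')
z=P[...,2]
def fit(name,x,y,r,zl,zh):
    m=(np.hypot(P[...,0]-x,P[...,1]-y)<r)&(z>zl)&(z<zh);q=P[m].astype(np.float32)
    (a,b),rad=cv2.minEnclosingCircle(q[:,:2]);print(name,m.sum(),q.mean(0).round(4),'circ',round(a,4),round(b,4),round(rad,4),'rgb',im[m].mean(0).round())
for n,x,y in [('t1',.553,-.038),('t2',.549,.066),('red?',.422,.031)]:
    fit(n+' knob',x,y,.03,.135,.16); fit(n+' lid',x,y,.045,.103,.12)
fit('w',.617,.02,.03,.058,.075); fit('w2',.56,-.142,.03,.052,.07)
fit('pan',.43,-.33,.12,.058,.07)
m=(P[...,1]>.2)&(z>.015)&(z<.03)&(P[...,0]<.58)&(P[...,0]>.36);q=P[m];print('tray rim',cv2.minAreaRect(q[:,:2].astype(np.float32)))
m=(abs(P[...,1]-.02)<.15)&(z>.024)&(z<.034)&(P[...,0]<.72)&(P[...,0]>.48)&(im.min(-1)>150);q=P[m];print('bay',cv2.minAreaRect(q[:,:2].astype(np.float32)))
bot.camera('top')
for l in ['pad_square','pad_round']:
    for r in bot.regions_of('top',l)[:2]:
        q=P[r['pixels']&(z<.013)];q=q[~np.isnan(q[:,0])]; print(l,cv2.minAreaRect(q[:,:2].astype(np.float32)))
E
```

```text
Traceback (most recent call last):
cv2.error: OpenCV(4.12.0) /io/opencv/modules/imgproc/src/shapedescr.cpp:201: error: (-215:Assertion failed) count >= 0 && (depth == CV_32F || depth == CV_32S) in function 'minEnclosingCircle'
```

View pics/crop0.png

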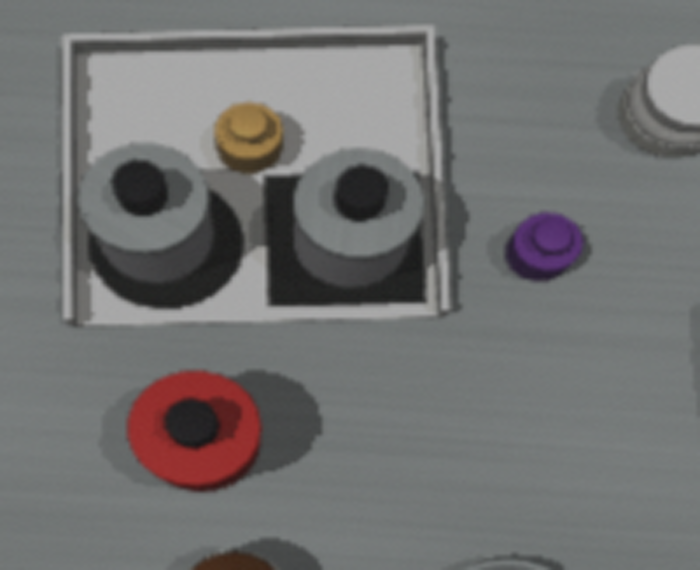

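The picture shows two grey tins on the round pad at (216,291) and the square pad at (222,351). The red look-alike at (294,304) and the purple one at (234,406) are not meant. The brass weight in the bay at (194,321) is the one to fetch. The tray is on the left, the balance on the right, and the beaker at (165,207).

```bash
python3 - <<'E'
from h import *
P=np.load('top.npy');im=np.load('topim.npy')
z=P[...,2]
A=lambda q:np.ascontiguousarray(q[:,:2],np.float32)
def fit(name,x,y,r,zl,zh):
    m=(np.hypot(P[...,0]-x,P[...,1]-y)<r)&(z>zl)&(z<zh);q=P[m]
    if len(q)<5: print(name,'none',np.nanmax(z[np.hypot(P[...,0]-x,P[...,1]-y)<r]));return
    (a,b),rad=cv2.minEnclosingCircle(A(q));print(name,m.sum(),q.mean(0).round(4),'circ',round(a,4),round(b,4),round(rad,4),'rgb',im[m].mean(0).round())
for n,x,y in [('t1',.553,-.038),('t2',.549,.066),('red?',.422,.031)]:
    fit(n+' knob',x,y,.03,.135,.16); fit(n+' lid',x,y,.045,.103,.12)
fit('w',.617,.02,.03,.058,.075); fit('w2',.56,-.142,.03,.052,.07)
fit('pan',.43,-.33,.12,.058,.07)
m=(P[...,1]>.2)&(z>.015)&(z<.03)&(P[...,0]<.58)&(P[...,0]>.36);print('tray rim',cv2.minAreaRect(A(P[m])))
m=(abs(P[...,1]-.02)<.15)&(z>.024)&(z<.034)&(P[...,0]<.72)&(P[...,0]>.48)&(im.min(-1)>120);print('bay',cv2.minAreaRect(A(P[m])))
for l,a in [('square',(324,376,205,255)),('round',(274,322,205,255))]:
    m=np.zeros(z.shape,bool);m[a[2]:a[3],a[0]:a[1]]=1
    m&=(z<.012)&(z>.002)&(im.max(-1)<40); print(l,m.sum(),cv2.minAreaRect(A(P[m])),P[m].min(0),P[m].max(0))
E
```

```text
t1 knob 200 [ 0.5606 -0.0396  0.1508] circ 0.562 -0.0398 0.0131 rgb [38. 39. 39.]
t1 lid 859 [ 0.5595 -0.0396  0.1137] circ 0.5624 -0.0398 0.0334 rgb [112. 116. 115.]
t2 knob 201 [0.556  0.0678 0.1504] circ 0.5568 0.0692 0.0135 rgb [39. 39. 40.]
t2 lid 866 [0.5544 0.0675 0.1137] circ 0.5573 0.0685 0.0333 rgb [111. 115. 114.]
red? knob 193 [0.4253 0.0319 0.1446] circ 0.4258 0.032 0.0131 rgb [42. 34. 35.]
red? lid 943 [0.4247 0.032  0.107 ] circ 0.4258 0.0324 0.0333 rgb [137.  46.  45.]
w 102 [0.6206 0.0214 0.0632] circ 0.6213 0.0205 0.0113 rgb [147. 119.  71.]
w2 107 [ 0.5613 -0.1452  0.0597] circ 0.5617 -0.1455 0.011 rgb [ 82.  49. 105.]
pan 3440 [ 0.4553 -0.339   0.0621] circ 0.4248 -0.355 0.0945 rgb [120. 125. 124.]
tray rim ((0.4717750549316406, 0.33902859687805176), (0.17071399092674255, 0.25237879157066345), 0.15953361988067627)
bay ((0.6008920073509216, 0.01774980127811432), (0.19038373231887817, 0.21015609800815582), 6.171409606933594)
square 554 ((0.5618835091590881, -0.03700418025255203), (0.08144981414079666, 0.08562216907739639), 5.803276062011719) [ 0.51783717 -0.0815873   0.00211281] [0.59910867 0.00773758 0.01146311]
round 425 ((0.542020857334137, 0.05695318430662155), (0.05910484492778778, 0.08196012675762177), 28.62749671936035) [0.51119789 0.02095787 0.00217555] [0.58612246 0.10363337 0.01190373]
```

```bash
python3 -m jog '[[0.3,0,0,3,0,0,0],[0.3,2,2,4,0,0,2],[0.3,3,3.5,4,0,0,4],[0.3,4,5,4,0,0,6],[0.3,5,7,4,0,0,7]]' 40; python3 -m jog '[[0.3,2,2.5,0,0,0,1.5],[0.3,4,5,0,0,0,3],[0.3,6,8,0,0,0,5],[0.3,8,11,0,0,0,6.95],[0.3,8,12,0,0,0,6.95]]'; python3 -c "
from workcell import bot;o=bot.get_obs();print(o['q'],o['tcp_rot'],o['wrist_force'])"
```

```text
time: 1.4
ee_pos: [0.3033, -0.3639, 0.2951]
tcp_rot: [-90.0, -0.1, -35.0]
wrist_force: [0.3, -0.3, 0.7]
opening: 0.0593
time: 1.9
ee_pos: [0.448, -0.16, 0.2944]
tcp_rot: [-90.0, -0.0, -0.3]
wrist_force: [1.2, -1.3, -0.8]
opening: 0.0603
[-1.96453102e+01 -1.69397475e+00  1.45524051e+01  1.06227170e+02
 -3.53891891e-03  7.06473060e+01] [-9.00097047e+01 -1.69515261e-02 -2.92615367e-01] [ 1.22033553 -1.2930805  -0.82264617]
```

```bash
python3 -m jog '[[0.3,1.5,2,0,0,0,0],[0.3,3,4,0,0,0,0],[0.3,4.3,6,0,0,0,0],[0.3,4.3,8,0,0,0,0],[0.3,4.3,9.1,0,0,0,0]]'; python3 -m jog '[[0.3,0,0,-1,0,0,0],[0.3,0,0,-1,0,0,0]]'; cat > knob.py <<'E'
from h import *
im,d,P=cam('wrist');o=bot.get_obs();z=P[...,2]
import sys
save(im,sys.argv[1]);zl,zh=float(sys.argv[2]),float(sys.argv[3]);r=float(sys.argv[4]) if len(sys.argv)>4 else 9
m=(z>zl)&(z<zh)&(np.hypot(P[...,0]-o['ee_pos'][0],P[...,1]-o['ee_pos'][1])<r)
n,l,s,c=cv2.connectedComponentsWithStats(m.astype(np.uint8))
for i in range(1,n):
    if s[i,4]<150: continue
    q=P[l==i];(a,b),rad=cv2.minEnclosingCircle(np.ascontiguousarray(q[:,:2],np.float32))
    print(s[i],'circ',round(a,4),round(b,4),round(rad,4),'mean',q.mean(0).round(4),im[l==i].mean(0).round())
print(o['ee_pos'].round(4),o['wrist_force'].round(2),'time',o['time'])
E
python3 knob.py w1.png .135 .165
```

```text
time: 2.4
ee_pos: [0.5543, 0.0597, 0.2937]
tcp_rot: [-90.0, 0.0, -0.6]
wrist_force: [1.3, -0.5, 0.6]
opening: 0.0595
time: 2.6
ee_pos: [0.5528, 0.0591, 0.2665]
tcp_rot: [-90.0, 0.3, -0.4]
wrist_force: [-0.9, -0.3, -0.9]
opening: 0.0598
[311 196  32  34 860] circ 0.5564 0.0683 0.0131 mean [0.5563 0.0699 0.1505] [68. 68. 71.]
[159 238  33  31 774] circ 0.4251 0.0316 0.0135 mean [0.4261 0.0334 0.1436] [58. 50. 53.]
[319 311  29  33 770] circ 0.5613 -0.0402 0.0135 mean [ 0.5611 -0.0366  0.1488] [44. 44. 47.]
[0.5529 0.0581 0.2683] [ 0.3  -0.04  1.2 ] time 2.65
```

View pics/w1.png

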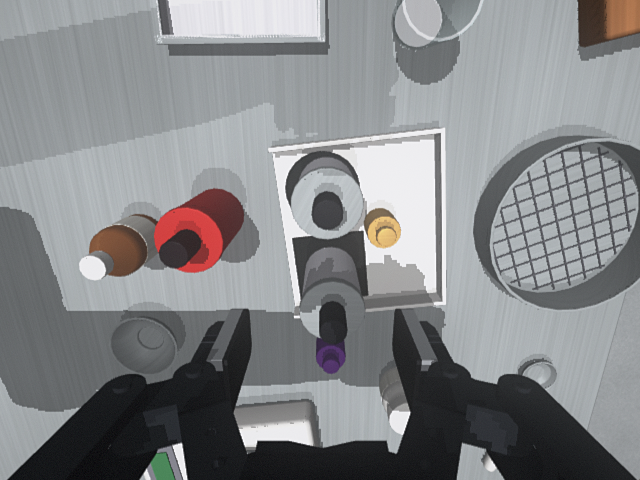

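The wrist view agrees: the left tin's knob is at pixel (213,327), and the red tin at (240,190) is well clear.

```bash
python3 -m jog '[[0.3,0.14,0.4,-1,0,0,0],[0.3,0.14,0.4,-2,0,0,0],[0.3,0.14,0.4,-3,0,0,0],[0.3,0.14,0.4,-4,0,0,0],[0.3,0.14,0.4,-4,0,0,0]]'; python3 -m jog '[[0.3,0,0,0,0,0,0],[0.3,0,0,0,0,0,0]]'
```

```text
time: 3.15
ee_pos: [0.5559, 0.0663, 0.1677]
tcp_rot: [-90.0, 0.2, -0.7]
wrist_force: [-0.4, 0.1, -0.4]
opening: 0.0597
time: 3.35
ee_pos: [0.5578, 0.0673, 0.1718]
tcp_rot: [-90.0, -0.2, -0.7]
wrist_force: [0.0, 0.4, 0.1]
opening: 0.0599
```

```bash
python3 -m jog '[[0.3,-0.02,0.04,-0.7,0,0,0],[0.3,-0.02,0.04,-1.4,0,0,0],[0.3,-0.02,0.04,-1.95,0,0,0],[0.3,-0.02,0.04,-1.95,0,0,0],[0.3,-0.02,0.04,-1.95,0,0,0]]'; python3 -m jog '[[0.8,0,0,0,0,0,0],[0.8,0,0,0,0,0,0],[0.8,0,0,0,0,0,0],[0.8,0,0,0,0,0,0],[0.8,0,0,0,0,0,0]]' 50;python3 -m jog '[[0.8,0,0,0,0,0,0],[0.8,0,0,0,0,0,0]]'
```

```text
time: 3.85
ee_pos: [0.5568, 0.0687, 0.1216]
tcp_rot: [-90.0, -0.0, -0.6]
wrist_force: [0.2, -0.1, 0.8]
opening: 0.0596
time: 4.35
ee_pos: [0.5566, 0.0688, 0.1208]
tcp_rot: [-90.0, -0.0, -0.6]
wrist_force: [0.0, 0.9, 0.5]
opening: 0.0172
time: 4.55
ee_pos: [0.5565, 0.0688, 0.1207]
tcp_rot: [-90.0, 0.0, -0.6]
wrist_force: [0.8, -0.2, 0.6]
opening: 0.017
```

```bash
python3 knob.py w2.png .135 .165; python3 -c "
from h import *
im,d,P=cam('side');save(im[150:350,220:460].repeat(3,0).repeat(3,1),'s2.png')"
```

```text
[ 284  276   76   69 2823] circ 0.556 0.0725 0.017 mean [0.5562 0.0721 0.1504] [45. 45. 47.]
[  31  344   64   53 2442] circ 0.4249 0.0322 0.0137 mean [0.4271 0.0345 0.1429] [32. 27. 29.]
[0.5565 0.0687 0.1207] [-0.26  0.08 -0.46] time 4.6
```

View pics/s2.png

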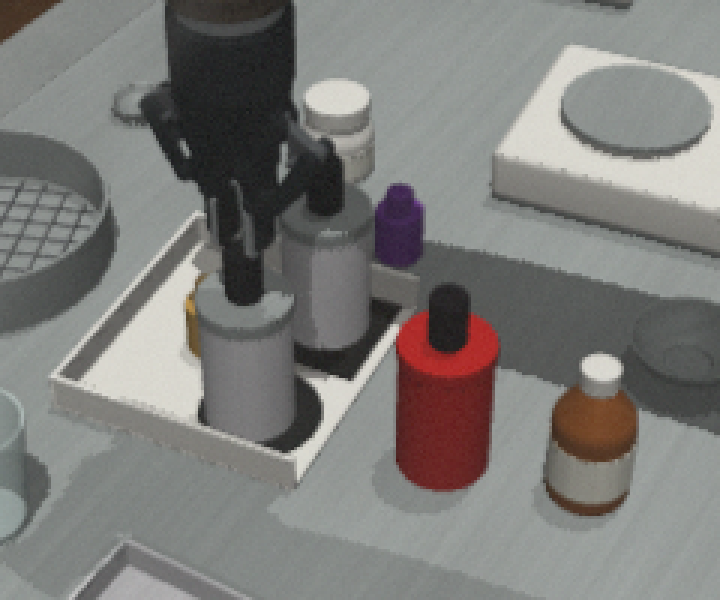

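View pics/w2.png

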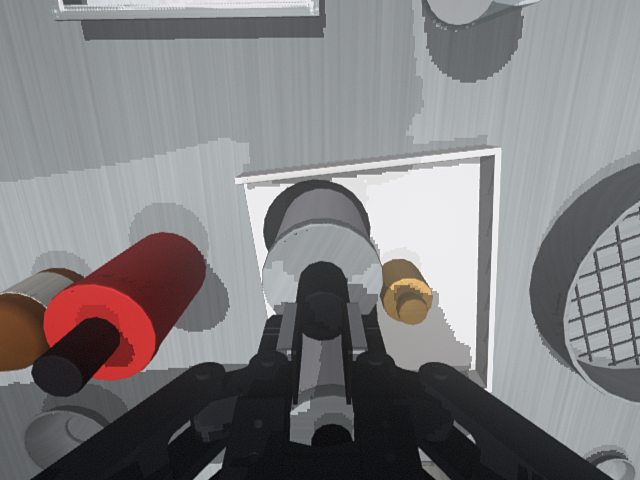

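```bash
python3 - <<'E'
from h import *
im,d,P=cam('wrist')
for r in range(270,450,15): print(r,[(c,P[r,c].round(3).tolist()) for c in (272,285,325,358)])
print(bot.camera_model('wrist'))
im,d,P=cam('side');v,u=np.mgrid[:480,:640]
m=(v>200)&(v<262)&(u>265)&(u<325)
for r in range(190,262,8): print(r,P[r,220+np.array([70,75,80,85,90])].round(3).tolist())
E
```

```text
270 [(272, [0.53, 0.075, 0.114]), (285, [0.537, 0.075, 0.114]), (325, [0.558, 0.08, 0.127]), (358, [0.576, 0.075, 0.114])]
285 [(272, [0.529, 0.067, 0.114]), (285, [0.536, 0.066, 0.114]), (325, [0.558, 0.081, 0.145]), (358, [0.576, 0.066, 0.114])]
300 [(272, [0.529, 0.058, 0.114]), (285, [0.536, 0.057, 0.113]), (325, [0.558, 0.076, 0.151]), (358, [0.576, 0.057, 0.114])]
315 [(272, [0.536, 0.076, 0.163]), (285, [0.542, 0.08, 0.171]), (325, [0.558, 0.069, 0.151]), (358, [0.57, 0.08, 0.172])]
330 [(272, [0.537, 0.076, 0.174]), (285, [0.543, 0.08, 0.182]), (325, [0.558, 0.061, 0.151]), (358, [0.569, 0.08, 0.182])]
345 [(272, [0.538, 0.076, 0.184]), (285, [0.544, 0.08, 0.19]), (325, [0.558, -0.009, 0.058]), (358, [0.568, 0.08, 0.191])]
360 [(272, [0.541, 0.082, 0.202]), (285, [0.545, 0.081, 0.2]), (325, [0.558, -0.009, 0.076]), (358, [0.568, 0.08, 0.2])]
375 [(272, [0.542, 0.081, 0.207]), (285, [0.546, 0.081, 0.208]), (325, [0.558, -0.009, 0.092]), (358, [0.567, 0.08, 0.207])]
390 [(272, [0.543, 0.081, 0.214]), (285, [0.546, 0.08, 0.213]), (325, [0.558, -0.008, 0.108]), (358, [0.566, 0.08
[... 1222 characters left out ...]
0.078, 0.198], [0.563, 0.07, 0.195], [0.545, 0.079, 0.208], [0.534, 0.079, 0.213], [0.529, 0.071, 0.209]]
222 [[0.57, 0.079, 0.18], [0.564, 0.07, 0.176], [0.547, 0.078, 0.188], [0.537, 0.076, 0.191], [0.533, 0.065, 0.185]]
230 [[0.688, -0.076, 0.006], [0.564, 0.072, 0.158], [0.56, 0.062, 0.153], [0.539, 0.074, 0.17], [0.534, 0.066, 0.166]]
238 [[0.674, -0.056, 0.002], [0.56, 0.079, 0.144], [0.549, 0.077, 0.148], [0.542, 0.071, 0.147], [0.633, -0.077, 0.004]]
246 [[0.577, 0.074, 0.113], [0.565, 0.074, 0.119], [0.55, 0.078, 0.128], [0.544, 0.07, 0.125], [0.543, 0.055, 0.115]]
254 [[0.564, 0.093, 0.112], [0.556, 0.088, 0.112], [0.547, 0.083, 0.113], [0.537, 0.081, 0.116], [0.531, 0.073, 0.112]]
```

Both cameras show the fingers ending at z≈0.16 while the TCP reads 0.121. The real tips sit about 39 mm behind the reported TCP, so the jaws closed just above the knob. I'll reopen, go lower and check.

```bash
python3 -m jog '[[0.3,0,0,0,0,0,0],[0.3,0,0,0,0,0,0],[0.3,0,0,0,0,0,0],[0.3,0,0,-0.4,0,0,0],[0.3,0,0,-0.8,0,0,0]]'; python3 -m jog '[[0.3,0,0,-0.3,0,0,0],[0.3,0,0,-0.6,0,0,0],[0.3,0,0,-0.8,0,0,0],[0.3,0,0,-0.8,0,0,0]]'; python3 -c "
from h import *
im,d,P=cam('wrist');save(im,'w3.png')
for c in (240,255,270,380,395,410):
  print(c,[(r,P[r,c].round(3).tolist()) for r in range(290,350,10)])"
```

```text
time: 5.25
ee_pos: [0.5566, 0.0688, 0.0999]
tcp_rot: [-90.0, -0.0, -0.6]
wrist_force: [1.0, 0.3, -0.2]
opening: 0.0597
time: 5.65
ee_pos: [0.5561, 0.0687, 0.0797]
tcp_rot: [-90.0, 0.1, -0.6]
wrist_force: [0.3, 0.9, -0.2]
opening: 0.0598
240 [(290, [0.493, 0.028, -0.002]), (300, [0.493, 0.02, -0.0]), (310, [0.523, 0.08, 0.125]), (320, [0.525, 0.08, 0.133]), (330, [0.526, 0.078, 0.138]), (340, [0.526, 0.075, 0.139])]
255 [(290, [0.528, 0.083, 0.114]), (300, [0.527, 0.078, 0.114]), (310, [0.527, 0.074, 0.114]), (320, [0.527, 0.068, 0.113]), (330, [0.526, 0.063, 0.112]), (340, [0.526, 0.058, 0.113])]
270 [(290, [0.534, 0.083, 0.114]), (300, [0.534, 0.078, 0.114]), (310, [0.533, 0.074, 0.114]), (320, [0.533, 0.069, 0.114]), (330, [0.533, 0.064, 0.114]), (340, [0.533, 0.059, 0.114])]
380 [(290, [0.58, 0.083, 0.114]), (300, [0.581, 0.078, 0.114]), (310, [0.581, 0.074, 0.115]), (320, [0.581, 0.067, 0.113]), (330, [0.581, 0.063, 0.113]), (340, [0.582, 0.058, 0.114])]
395 [(290, [0.608, 0.035, 0.015]), (300, [0.587, 0.077, 0.113]), (310, [0.586, 0.078, 0.123]), (320, [0.586, 0.074, 0.124]), (330, [0.585, 0.07, 0.125]), (340, [0.586, 0.066, 0.126])]
410 [(290, [0.616, 0.039, 0.024]), (300, [0.613, 0.038, 0.037]), (310, [0.591, 0.08, 0.126]), (320, [0.589, 0.079, 0.133]), (330, [0.588, 0.079, 0.14]), (340, [0.586, 0.079, 0.146])]
```

View pics/w3.png

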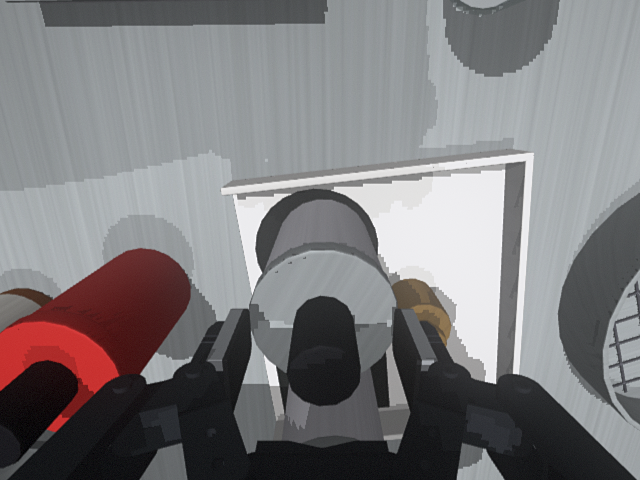

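The fingers now straddle the knob, with the tips near z 0.122, above the lid at 0.114. I'll grip.

```bash
python3 -m jog '[[0.9,0,0,0,0,0,0],[0.9,0,0,0,0,0,0],[0.9,0,0,0,0,0,0],[0.9,0,0,0,0,0,0],[0.9,0,0,0,0,0,0]]' 60;python3 -m jog '[[0.9,0,0,0,0,0,0],[0.9,0,0,0,0,0,0],[0.9,0,0,0.3,0,0,0],[0.9,0,0,0.6,0,0,0],[0.9,0,0,0.8,0,0,0]]';python3 -m jog '[[0.9,0,0,0.4,0,0,0],[0.9,0,0,0.8,0,0,0],[0.9,0,0,1.2,0,0,0],[0.9,0,0,1.2,0,0,0],[0.9,0,0,1.2,0,0,0]]'; python3 -m jog '[[0.9,0,0,0,0,0,0],[0.9,0,0,0,0,0,0],[0.9,0,0,0,0,0,0]]';python3 knob.py w4.png .18 .22
```

```text
time: 6.2
ee_pos: [0.5569, 0.0688, 0.0813]
tcp_rot: [-90.0, -0.1, -0.6]
wrist_force: [0.6, -0.1, 5.0]
opening: 0.0247
time: 6.7
ee_pos: [0.5565, 0.0687, 0.1013]
tcp_rot: [-90.0, 0.0, -0.6]
wrist_force: [0.4, 0.3, -1.6]
opening: 0.0248
time: 7.2
ee_pos: [0.5567, 0.0688, 0.131]
tcp_rot: [-90.0, -0.0, -0.6]
wrist_force: [1.4, -0.3, -1.5]
opening: 0.0246
time: 7.5
ee_pos: [0.5564, 0.0687, 0.1303]
tcp_rot: [-90.0, 0.0, -0.6]
wrist_force: [-0.4, 0.3, -1.5]
opening: 0.0244
[  161   312   323   123 14104] circ 0.5562 0.0805 0.0462 mean [0.5559 0.0756 0.2033] [37. 37. 39.]
[0.5564 0.0687 0.1304] [-0.63 -0.03 -1.35] time 7.55
```

Lift reads −1.5 N, so about 0.15 kg: the left tin is the empty one. I'll take it to the far half of the tray.

```bash
python3 -m jog '[[0.9,0,0.3,0.4,0,0,0],[0.9,-0.3,1,0.8,0,0,0],[0.9,-0.6,2,0.8,0,0,0],[0.9,-0.9,3.1,0.8,0,0,0],[0.9,-1.2,4.3,0.8,0,0,0]]';python3 -m jog '[[0.9,-0.3,1.2,0,0,0,0],[0.9,-0.6,2.4,0,0,0,0],[0.9,-0.9,3.6,0,0,0,0],[0.9,-1.2,4.8,0,0,0,0],[0.9,-1.5,6,0,0,0,0]]';python3 -m jog '[[0.9,-0.3,1,0,0,0,0],[0.9,-0.5,2,0,0,0,0],[0.9,-0.7,2.5,0,0,0,0],[0.9,-0.7,2.65,0,0,0,0],[0.9,-0.7,2.65,0,0,0,0]]';python3 -m jog '[[0.9,0,0,0,0,0,0],[0.9,0,0,0,0,0,0]]'; python3 knob.py w5.png -.002 .009
```

```text
time: 8.05
ee_pos: [0.5263, 0.1775, 0.1517]
tcp_rot: [-90.0, -0.1, -0.6]
wrist_force: [0.2, 0.1, -1.3]
opening: 0.0245
time: 8.55
ee_pos: [0.4885, 0.328, 0.1516]
tcp_rot: [-90.0, -0.0, -0.6]
wrist_force: [0.2, 1.6, -0.4]
opening: 0.0247
time: 9.05
ee_pos: [0.4715, 0.3925, 0.1509]
tcp_rot: [-90.0, -0.0, -0.6]
wrist_force: [-0.3, 0.0, -1.7]
opening: 0.0246
time: 9.25
ee_pos: [0.472, 0.3916, 0.151]
tcp_rot: [-90.0, -0.0, -0.7]
wrist_force: [-0.6, -0.4, -1.1]
opening: 0.0244
[     0      0    640    480 197647] circ 0.4517 0.235 0.3954 mean [ 4.570e-01  4.016e-01 -3.000e-04] [170. 176. 178.]
[ 567    0   73   30 1847] circ 0.6889 0.5448 0.0292 mean [0.6889 0.5475 0.0039] [165. 171. 173.]
[  226   143   187   212 17706] circ 0.4704 0.3507 0.1294 mean [0.4704 0.4026 0.0033] [219. 218. 222.]
[ 279  395   86   53 3638] circ 0.4695 0.1532 0.0533 mean [ 0.4691  0.1565 -0.0006] [114. 118. 120.]
[185 437  36  43 580] circ 0.3315 0.1043 0.0397 mean [ 0.3341  0.0938 -0.0006] [115. 119. 121.]
[429 471  30   9 209] circ 0.6102 0.0796 0.0189 mean [0.61   0.0806 0.0034] [237. 237. 239.]
[0.4719 0.3916 0.1509] [-0.19 -0.48 -1.75] time 9.3
```

```bash
python3 -m jog '[[0.9,0,0,-0.8,0,0,0],[0.9,0,0,-1.6,0,0,0],[0.9,0,0,-2.3,0,0,0],[0.9,0,0,-2.7,0,0,0],[0.9,0,0,-2.7,0,0,0]]';python3 -m jog '[[0.9,0,0,-0.08,0,0,0],[0.9,0,0,-0.16,0,0,0],[0.9,0,0,-0.24,0,0,0],[0.9,0,0,-0.24,0,0,0],[0.9,0,0,-0.24,0,0,0]]'
```

```text
time: 9.8
ee_pos: [0.4711, 0.3916, 0.0819]
tcp_rot: [-90.1, 0.1, -0.6]
wrist_force: [-0.2, 0.2, -1.8]
opening: 0.0244
time: 10.3
ee_pos: [0.4716, 0.3926, 0.0775]
tcp_rot: [-90.0, -0.0, -0.6]
wrist_force: [-1.1, -0.3, -1.9]
opening: 0.0246
```

```bash
python3 -m jog '[[0.9,0,0,-0.04,0,0,0],[0.9,0,0,-0.06,0,0,0],[0.9,0,0,-0.06,0,0,0]]';python3 -m jog '[[0.9,0,0,-0.03,0,0,0],[0.9,0,0,-0.06,0,0,0],[0.9,0,0,-0.06,0,0,0]]'
```

```text
time: 10.6
ee_pos: [0.4717, 0.3927, 0.0774]
tcp_rot: [-89.9, -0.1, -0.6]
wrist_force: [-2.1, -1.3, 8.2]
opening: 0.0247
time: 10.9
ee_pos: [0.4719, 0.3929, 0.0773]
tcp_rot: [-89.9, -0.1, -0.6]
wrist_force: [-4.4, -3.8, 16.4]
opening: 0.0245
```

Contact reached. I'll back off slightly, release, rise, and go to the second tin.

```bash
python3 -m jog '[[0.9,0,0,0.06,0,0,0],[0.3,0,0,0.08,0,0,0],[0.3,0,0,0.08,0,0,0],[0.3,0,0,0.08,0,0,0],[0.3,0,0,0.08,0,0,0]]';python3 -m jog '[[0.3,0,0,0.5,0,0,0],[0.3,0,0,1.2,0,0,0],[0.3,0,0,2.4,0,0,0],[0.3,0,0,3.5,0,0,0],[0.3,0.3,-1.5,3.5,0,0,0]]';python3 -m jog '[[0.3,0.6,-2,0,0,0,0],[0.3,1,-4,0,0,0,0],[0.3,1.5,-6,0,0,0,0],[0.3,2,-8,0,0,0,0],[0.3,2.5,-10,0,0,0,0]]';python3 -m jog '[[0.3,0.3,-2,0,0,0,0],[0.3,0.6,-4,0,0,0,0],[0.3,0.7,-5.5,0,0,0,0],[0.3,0.7,-5.8,0,0,0,0],[0.3,0.7,-5.8,0,0,0,0]]';python3 -m jog '[[0.3,0,0,-0.4,0,0,0],[0.3,0,0,-0.4,0,0,0]]'; python3 knob.py w6.png .13 .16;  python3 - <<'E'
from h import *
im,d,P=cam('top');z=P[...,2]
m=(np.hypot(P[...,0]-.472,P[...,1]-.392)<.045)&(z>.125)&(z<.16);q=P[m];print('tin tray',len(q),cv2.minEnclosingCircle(np.ascontiguousarray(q[:,:2],np.float32)),np.median(q[:,2]))
E
```

```text
time: 11.4
ee_pos: [0.4715, 0.3924, 0.0759]
tcp_rot: [-90.0, 0.0, -0.6]
wrist_force: [0.1, 0.5, 0.1]
opening: 0.0595
time: 11.9
ee_pos: [0.4797, 0.3582, 0.1684]
tcp_rot: [-89.7, -0.3, -0.4]
wrist_force: [0.3, -0.1, 0.8]
opening: 0.0596
time: 12.4
ee_pos: [0.5399, 0.1107, 0.165]
tcp_rot: [-90.0, -0.1, -0.6]
wrist_force: [0.1, 0.4, 0.1]
opening: 0.0598
time: 12.9
ee_pos: [0.5572, -0.0337, 0.1644]
tcp_rot: [-90.0, -0.0, -0.7]
wrist_force: [-0.4, 0.4, 0.2]
opening: 0.0596
time: 13.1
ee_pos: [0.5566, -0.0311, 0.1524]
tcp_rot: [-90.0, 0.1, -0.5]
wrist_force: [0.3, 0.6, -0.3]
opening: 0.0597
[  25  135   71   54 2944] circ 0.4249 0.0318 0.0133 mean [0.4276 0.0325 0.1424] [40. 31. 33.]
[ 307  264   49   58 2205] circ 0.561 -0.0399 0.0131 mean [ 0.561  -0.0369  0.1485] [51. 51. 54.]
[ 0.5567 -0.0311  0.1529] [-0.79 -0.13 -0.55] time 13.15
tin tray 261 ((0.4722578525543213, 0.3911852240562439), 0.01316114328801632) 0.1470289486883114
```

```bash
python3 -m jog '[[0.3,0.18,-0.35,0,0,0,0],[0.3,0.18,-0.35,0,0,0,0],[0.3,0.18,-0.35,-0.7,0,0,0],[0.3,0.18,-0.35,-1.4,0,0,0],[0.3,0.18,-0.35,-2,0,0,0]]';python3 -m jog '[[0.3,0,0,-0.4,0,0,0],[0.3,0,0,-0.8,0,0,0],[0.3,0,0,-0.9,0,0,0],[0.3,0,0,-0.9,0,0,0]]'
```

```text
time: 13.7
ee_pos: [0.5617, -0.0412, 0.1029]
tcp_rot: [-90.0, 0.0, -0.6]
wrist_force: [-0.2, 0.6, 0.6]
opening: 0.0601
time: 14.1
ee_pos: [0.5616, -0.0412, 0.0811]
tcp_rot: [-90.0, 0.0, -0.6]
wrist_force: [-0.3, -0.6, 0.5]
opening: 0.0596
```

```bash
python3 -m jog '[[0.9,0,0,0,0,0,0],[0.9,0,0,0,0,0,0],[0.9,0,0,0,0,0,0],[0.9,0,0,0,0,0,0],[0.9,0,0,0,0,0,0]]' 80;python3 -m jog '[[0.9,0,0,0,0,0,0],[0.9,0,0,0,0,0,0],[0.9,0,0,0.3,0,0,0],[0.9,0,0,0.6,0,0,0],[0.9,0,0,0.8,0,0,0]]';python3 -m jog '[[0.9,0,0,0.4,0,0,0],[0.9,0,0,0.8,0,0,0],[0.9,0,0,1.2,0,0,0],[0.9,0,0,1.6,0,0,0],[0.9,0,0,2,0,0,0]]'; python3 -m jog '[[0.9,0,0,0,0,0,0],[0.9,0,0,0,0,0,0],[0.9,0,0,0,0,0,0]]'
```

```text
time: 14.6
ee_pos: [0.562, -0.0412, 0.0821]
tcp_rot: [-90.0, -0.1, -0.6]
wrist_force: [-0.7, -0.1, 5.8]
opening: 0.0244
time: 15.1
ee_pos: [0.5616, -0.0412, 0.1016]
tcp_rot: [-90.0, 0.0, -0.6]
wrist_force: [-0.2, 0.1, -5.9]
opening: 0.0241
time: 15.6
ee_pos: [0.5617, -0.0412, 0.1523]
tcp_rot: [-90.0, -0.0, -0.6]
wrist_force: [-0.7, 0.3, -5.7]
opening: 0.0242
time: 15.9
ee_pos: [0.5614, -0.0412, 0.1506]
tcp_rot: [-90.0, 0.1, -0.6]
wrist_force: [0.7, 0.6, -5.4]
opening: 0.0242
```

The second tin reads about −5.7 N, so it is the full one. It goes in the near half of the tray.

```bash
python3 -m jog '[[0.9,-0.2,0.5,0.2,0,0,0],[0.9,-0.5,1.4,0.2,0,0,0],[0.9,-0.8,2.4,0.2,0,0,0],[0.9,-1,3.5,0.2,0,0,0],[0.9,-1.3,4.6,0.2,0,0,0]]';python3 -m jog '[[0.9,-0.3,1.1,0,0,0,0],[0.9,-0.6,2.2,0,0,0,0],[0.9,-0.9,3.3,0,0,0,0],[0.9,-1.2,4.4,0,0,0,0],[0.9,-1.5,5.4,0,0,0,0]]';python3 -m jog '[[0.9,-0.3,1,0,0,0,0],[0.9,-0.5,2,0,0,0,0],[0.9,-0.8,2.7,0,0,0,0],[0.9,-0.82,2.95,0,0,0,0],[0.9,-0.82,2.95,0,0,0,0]]';python3 -m jog '[[0.9,0,0,-0.8,0,0,0],[0.9,0,0,-1.6,0,0,0],[0.9,0,0,-2.3,0,0,0],[0.9,0,0,-2.7,0,0,0],[0.9,0,0,-2.85,0,0,0]]';python3 -m jog '[[0.9,0,0,0,0,0,0],[0.9,0,0,0,0,0,0]]'
```

```text
time: 16.4
ee_pos: [0.5284, 0.0752, 0.1561]
tcp_rot: [-90.0, 0.0, -0.6]
wrist_force: [0.1, -0.3, -5.6]
opening: 0.0241
time: 16.9
ee_pos: [0.4906, 0.2104, 0.1562]
tcp_rot: [-90.0, 0.0, -0.6]
wrist_force: [0.8, -0.4, -4.5]
opening: 0.0244
time: 17.4
ee_pos: [0.4706, 0.2833, 0.1561]
tcp_rot: [-90.0, 0.0, -0.5]
wrist_force: [-0.3, 0.5, -5.8]
opening: 0.0241
time: 17.9
ee_pos: [0.4709, 0.2817, 0.084]
tcp_rot: [-90.1, 0.1, -0.6]
wrist_force: [-0.6, -0.8, -6.6]
opening: 0.0244
time: 18.1
ee_pos: [0.4716, 0.2826, 0.0859]
tcp_rot: [-90.0, -0.1, -0.6]
wrist_force: [0.4, -0.0, -4.8]
opening: 0.0244
```

```bash
python3 -m jog '[[0.9,0,0,-0.15,0,0,0],[0.9,0,0,-0.28,0,0,0],[0.9,0,0,-0.28,0,0,0]]';python3 -m jog '[[0.9,0,0,-0.04,0,0,0],[0.9,0,0,-0.04,0,0,0],[0.9,0,0,-0.04,0,0,0]]'
```

```text
time: 18.4
ee_pos: [0.4713, 0.2827, 0.0782]
tcp_rot: [-90.0, -0.0, -0.6]
wrist_force: [0.5, 0.0, -4.4]
opening: 0.0245
time: 18.7
ee_pos: [0.4714, 0.2829, 0.0782]
tcp_rot: [-89.9, -0.1, -0.6]
wrist_force: [-3.2, 0.0, 5.4]
opening: 0.0244
```

```bash
python3 -m jog '[[0.9,0,0,0,0,0,0],[0.3,0,0,0,0,0,0],[0.3,0,0,0,0,0,0],[0.3,0,0,0,0,0,0],[0.3,0,0,0,0,0,0]]';python3 -m jog '[[0.3,0,0,0.5,0,0,0],[0.3,0,0,1.2,0,0,0],[0.3,0,0,2.4,0,0,0],[0.3,0,0,3.5,0,0,0],[0.3,0.3,-1.5,3.5,0,0,0]]';python3 -m jog '[[0.3,1,-2,0,0,0,0],[0.3,2,-4,0,0,0,0],[0.3,3.5,-6,0,0,0,0],[0.3,4.5,-8,0,0,0,0],[0.3,5.2,-9,0,0,0,0]]';python3 -m jog '[[0.3,0.4,0,0,0,0,0],[0.3,0.4,0,0,0,0,0],[0.3,0.4,0,-0.8,0,0,0],[0.3,0.4,0,-1,0,0,0],[0.3,0.4,0,-1,0,0,0]]'; python3 -m jog '[[0.3,0,0,0,0,0,0],[0.3,0,0,0,0,0,0]]'; python3 knob.py w7.png .058 .075; python3 - <<'E'
from h import *
im,d,P=cam('top');z=P[...,2];save(im,'t7.png')
A=lambda q:np.ascontiguousarray(q[:,:2],np.float32)
for y in (.391,.283):
    m=(np.hypot(P[...,0]-.472,P[...,1]-y)<.045)&(z>.125)&(z<.16);q=P[m];print('tin tray',len(q),cv2.minEnclosingCircle(A(q)))
m=(abs(P[...,0]-.425)<.2)&(P[...,1]<-.2)&(z>.058)&(z<.068)
n,l,s,c=cv2.connectedComponentsWithStats(m.astype(np.uint8));i=1+s[1:,4].argmax();q=P[l==i];print('pan',s[i],q.mean(0),cv2.minEnclosingCircle(A(q)))
for nme,lab in (('sq','pad_square'),('rd','pad_round')):
    for r in bot.regions_of('top',lab)[:2]:
        q=P[r['pixels']&(z>.004)&(z<.011)];print(nme,r['conf'],len(q),cv2.minAreaRect(A(q)),cv2.minEnclosingCircle(A(q)))
E
```

```text
time: 19.2
ee_pos: [0.4712, 0.2825, 0.0769]
tcp_rot: [-90.0, 0.0, -0.6]
wrist_force: [-0.8, -0.4, -0.5]
opening: 0.0598
time: 19.7
ee_pos: [0.4797, 0.2478, 0.1691]
tcp_rot: [-89.8, -0.3, -0.4]
wrist_force: [0.8, -1.1, -0.1]
opening: 0.0596
time: 20.2
ee_pos: [0.604, 0.0267, 0.1658]
tcp_rot: [-90.0, -0.1, -0.6]
wrist_force: [0.6, 0.2, 0.2]
opening: 0.0596
time: 20.7
ee_pos: [0.6121, 0.0299, 0.1392]
tcp_rot: [-90.0, 0.1, -0.5]
wrist_force: [1.4, -1.2, 0.3]
opening: 0.0592
time: 20.9
ee_pos: [0.6133, 0.0293, 0.1406]
tcp_rot: [-90.0, -0.1, -0.6]
wrist_force: [-0.0, 0.6, 0.3]
opening: 0.0596
[  32  194   76   83 1327] circ 0.4294 0.0344 0.0315 mean [0.448  0.0427 0.0667] [86. 36. 37.]
[317 235  30  30 669] circ 0.6204 0.0213 0.011 mean [0.6202 0.0222 0.0631] [221. 188. 122.]
[253 419  24  20 328] circ 0.561 -0.1458 0.011 mean [ 0.5614 -0.1452  0.0592] [ 79.  45. 104.]
[0.6133 0.0292 0.1404] [-0.29 -1.02  0.91] time 20.95
tin tray 266 ((0.47184810042381287, 0.39166203141212463), 0.013235979713499546)
tin tray 246 ((0.4718758761882782, 0.28311848640441895), 0.013100314885377884)
pan [ 479  260   67   67 3423] [ 0.4554302  -0.33903473  0.06203878] ((0.45590054988861084, -0.3395363390445709), 0.06048174574971199)
sq 0.68 231 ((0.5670493841171265, -0.07501357048749924), (0.08712621033191681, 0.012079596519470215), 5.003912925720215) ((0.5670381784439087, -0.07488693296909332), 0.04380349814891815)
sq 0.65 3 ((0.41937777400016785, -0.25427383184432983), (0.15542961657047272, 0.00019118934869766235), 6.868695259094238) ((0.41938918828964233, -0.25436872243881226), 0.07781480997800827)
```

View pics/w7.png

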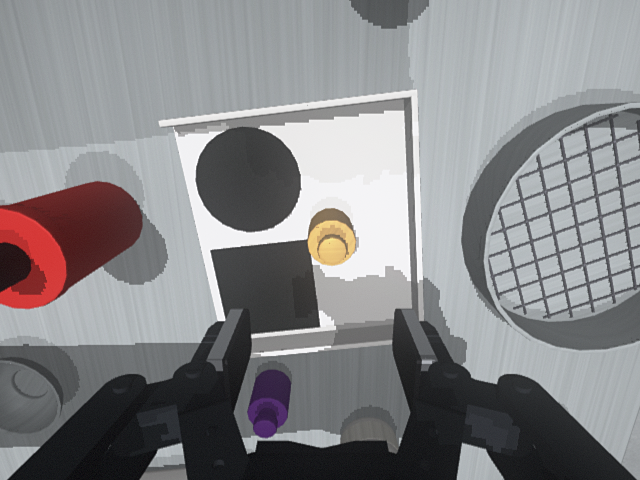

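The weight's knob is at pixel (243,332), world (0.6204, 0.0213). Both pads are clear. I'll align above it and measure the pads from here.

```bash
python3 - <<'E'
from h import *
im,d,P=cam('wrist');z=P[...,2]
A=lambda q:np.ascontiguousarray(q[:,:2],np.float32)
m=(z>.002)&(z<.013)&(im.max(-1)<75)&(abs(P[...,0]-.56)<.06)&(abs(P[...,1]-.015)<.12)
m=cv2.morphologyEx(m.astype(np.uint8),cv2.MORPH_CLOSE,np.ones((5,5)))
n,l,s,c=cv2.connectedComponentsWithStats(m)
for i in range(1,n):
    if s[i,4]>500: q=P[l==i];print(s[i],q.mean(0).round(4),cv2.minAreaRect(A(q)),cv2.minEnclosingCircle(A(q)))
E
python3 -m jog '[[0.3,0.28,-0.32,-1,0,0,0],[0.3,0.28,-0.32,-2,0,0,0],[0.3,0.28,-0.32,-3,0,0,0],[0.3,0.28,-0.32,-3,0,0,0],[0.3,0.28,-0.32,-3,0,0,0]]'; python3 -m jog '[[0.3,0,0,0,0,0,0]]'; python3 knob.py w8.png .058 .075 .04
```

```text
[ 196  126  104  105 8290] [nan nan nan] ((0.5556950569152832, 0.06362872570753098), (0.06317126005887985, 0.06898108124732971), 45.114593505859375) ((0.5519900918006897, 0.06317956745624542), 0.04334447532892227)
[ 211  240  109   93 7588] [nan nan nan] ((0.5623317956924438, -0.03619248420000076), (0.08400908857584, 0.08556412905454636), 7.639913082122803) ((0.5626329183578491, -0.035174064338207245), 0.060630787163972855)
time: 21.65
ee_pos: [0.62, 0.0207, 0.065]
tcp_rot: [-90.0, 0.0, -0.6]
wrist_force: [0.1, 1.0, 0.4]
opening: 0.0599
time: 21.75
ee_pos: [0.621, 0.0208, 0.0663]
tcp_rot: [-90.0, -0.1, -0.6]
wrist_force: [-0.4, -0.2, 0.6]
opening: 0.0597
[ 301  261   41   40 1236] circ 0.6203 0.0212 0.011 mean [0.6204 0.0224 0.063 ] [211. 174. 111.]
[0.6211 0.0208 0.0664] [ 0.81 -0.26 -0.51] time 21.8
```

```bash
python3 -m jog '[[0.3,-0.03,0.02,-0.7,0,0,0],[0.3,-0.03,0.02,-1.4,0,0,0],[0.3,-0.03,0.02,-2.1,0,0,0],[0.3,-0.03,0.02,-2.8,0,0,0],[0.3,-0.03,0.02,-2.8,0,0,0]]'; python3 -m jog '[[0.3,0,0,-0.3,0,0,0],[0.3,0,0,-0.6,0,0,0],[0.3,0,0,-0.6,0,0,0]]'; python3 -c "
from h import *
im,d,P=cam('wrist');save(im,'w9.png')
for c in (238,246,395,402,410):
  print(c,[(r,P[r,c].round(3).tolist()) for r in range(290,350,10)])"
```

```text
time: 22.3
ee_pos: [0.6186, 0.0213, -0.0068]
tcp_rot: [-90.0, 0.1, -0.6]
wrist_force: [-0.2, 0.5, -0.9]
opening: 0.0597
time: 22.6
ee_pos: [0.6192, 0.0213, -0.0209]
tcp_rot: [-90.0, 0.0, -0.6]
wrist_force: [-0.4, -1.0, -0.0]
opening: 0.0598
238 [(290, [0.582, 0.033, 0.007]), (300, [0.581, 0.026, 0.004]), (310, [0.586, 0.033, 0.025]), (320, [0.587, 0.032, 0.032]), (330, [0.589, 0.033, 0.041]), (340, [0.589, 0.03, 0.041])]
246 [(290, [0.585, 0.031, 0.003]), (300, [0.584, 0.026, 0.004]), (310, [0.589, 0.033, 0.025]), (320, [0.589, 0.03, 0.027]), (330, [0.589, 0.025, 0.028]), (340, [0.589, 0.022, 0.029])]
395 [(290, [0.652, 0.03, 0.003]), (300, [0.652, 0.025, 0.003]), (310, [0.649, 0.03, 0.021]), (320, [0.649, 0.026, 0.023]), (330, [0.649, 0.022, 0.023]), (340, [0.649, 0.019, 0.025])]
402 [(290, [0.655, 0.031, 0.004]), (300, [0.655, 0.026, 0.004]), (310, [0.651, 0.032, 0.025]), (320, [0.649, 0.032, 0.032]), (330, [0.649, 0.029, 0.035]), (340, [0.648, 0.027, 0.038])]
410 [(290, [0.659, 0.031, 0.005]), (300, [0.659, 0.025, 0.003]), (310, [0.654, 0.032, 0.026]), (320, [0.652, 0.032, 0.032]), (330, [0.651, 0.032, 0.039]), (340, [0.649, 0.032, 0.046])]
```

View pics/w9.png

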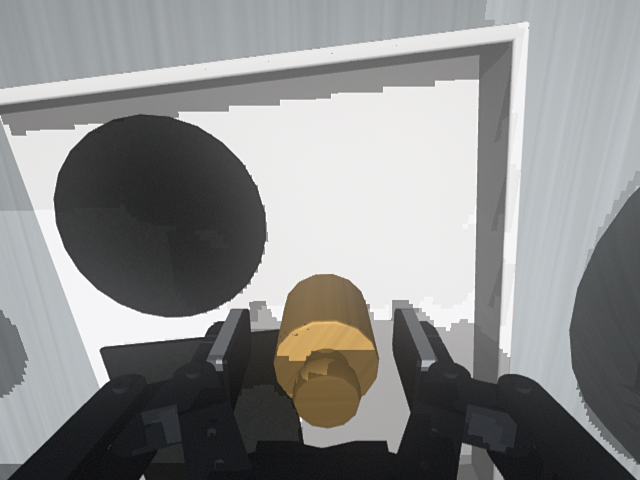

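The fingers straddle the brass body, tips at about z 0.022. I'll grip and lift.

```bash
python3 -m jog '[[0.8,0.03,0,0,0,0,0],[0.8,0.03,0,0,0,0,0],[0.8,0.03,0,0,0,0,0],[0.8,0.03,0,0,0,0,0],[0.8,0.03,0,0,0,0,0]]' 70;python3 -m jog '[[0.8,0,0,0,0,0,0],[0.8,0,0,0.4,0,0,0],[0.8,0,0,1,0,0,0],[0.8,0,0,2,0,0,0],[0.8,0,0,3,0,0,0]]';python3 -m jog '[[0.8,0,0,1,0,0,0],[0.8,0,0,2,0,0,0],[0.8,0,0,2,0,0,0],[0.8,0,0,2,0,0,0]]'; python3 knob.py w10.png .17 .20 .03
```

```text
time: 23.15
ee_pos: [0.6209, 0.0213, -0.0196]
tcp_rot: [-90.0, -0.1, -0.6]
wrist_force: [0.3, -0.4, 5.6]
opening: 0.0366
time: 23.65
ee_pos: [0.6195, 0.0212, 0.0555]
tcp_rot: [-90.0, 0.1, -0.6]
wrist_force: [-0.4, 0.7, -4.8]
opening: 0.0365
time: 24.05
ee_pos: [0.6202, 0.0213, 0.1044]
tcp_rot: [-90.0, -0.0, -0.6]
wrist_force: [-0.9, 0.1, -6.6]
opening: 0.0362
[ 221  337   53   71 2324] circ 0.5965 0.0227 0.0136 mean [0.598  0.0299 0.1849] [38. 38. 38.]
[ 371  338   52   70 2297] circ 0.6419 0.0226 0.0132 mean [0.6414 0.0296 0.185 ] [42. 41. 41.]
[ 286  341   75   84 4116] circ 0.6207 0.0183 0.015 mean [0.6198 0.0241 0.1849] [103.  82.  48.]
[0.6196 0.0213 0.1032] [-0.41 -0.12 -6.35] time 24.1
```

```bash
python3 -m jog '[[0.8,-0.3,-0.6,0.2,0,0,0],[0.8,-0.8,-1.6,0.2,0,0,0],[0.8,-1.3,-2.8,0.2,0,0,0],[0.8,-1.9,-4,0.2,0,0,0],[0.8,-2.5,-5.2,0.2,0,0,0]]';python3 -m jog '[[0.8,-0.5,-1.2,0,0,0,0],[0.8,-1,-2.4,0,0,0,0],[0.8,-1.5,-3.6,0,0,0,0],[0.8,-2.1,-4.8,0,0,0,0],[0.8,-2.7,-6,0,0,0,0]]';python3 -m jog '[[0.8,-0.5,-1.2,0,0,0,0],[0.8,-1,-2.2,0,0,0,0],[0.8,-1.3,-3,0,0,0,0],[0.8,-1.36,-3.2,0,0,0,0],[0.8,-1.36,-3.2,0,0,0,0]]'; python3 -m jog '[[0.8,0,0,0,0,0,0],[0.8,0,0,0,0,0,0]]'
```

```text
time: 24.6
ee_pos: [0.5559, -0.1101, 0.1081]
tcp_rot: [-90.0, 0.1, -0.6]
wrist_force: [0.1, 0.1, -4.8]
opening: 0.0362
time: 25.1
ee_pos: [0.4882, -0.2599, 0.1082]
tcp_rot: [-90.0, 0.1, -0.6]
wrist_force: [0.0, -0.3, -4.6]
opening: 0.0362
time: 25.6
ee_pos: [0.4551, -0.3391, 0.1085]
tcp_rot: [-89.9, 0.1, -0.7]
wrist_force: [-0.5, 0.4, -5.1]
opening: 0.0362
time: 25.8
ee_pos: [0.4564, -0.3378, 0.1092]
tcp_rot: [-90.0, 0.0, -0.5]
wrist_force: [-0.7, -0.3, -4.7]
opening: 0.0367
```

```bash
python3 -m jog '[[0.8,0,-0.05,-0.7,0,0,0],[0.8,0,-0.05,-1.4,0,0,0],[0.8,0,-0.05,-2.1,0,0,0],[0.8,0,-0.05,-2.5,0,0,0],[0.8,0,-0.05,-2.68,0,0,0]]';python3 -m jog '[[0.8,0,0,0,0,0,0],[0.8,0,0,0,0,0,0]]';python3 -m jog '[[0.8,0,0,-0.04,0,0,0],[0.8,0,0,-0.08,0,0,0],[0.8,0,0,-0.08,0,0,0]]'
```

```text
time: 26.3
ee_pos: [0.456, -0.3391, 0.0415]
tcp_rot: [-89.9, 0.1, -0.6]
wrist_force: [-0.0, -0.4, -5.7]
opening: 0.0362
time: 26.5
ee_pos: [0.4566, -0.3401, 0.0433]
tcp_rot: [-90.0, -0.1, -0.6]
wrist_force: [-0.6, -0.2, -4.6]
opening: 0.0361
time: 26.8
ee_pos: [0.4562, -0.3401, 0.0406]
tcp_rot: [-90.0, -0.0, -0.6]
wrist_force: [-1.2, 0.5, -5.4]
opening: 0.0361
```

```bash
python3 -m jog '[[0.8,0,0,-0.04,0,0,0],[0.8,0,0,-0.06,0,0,0],[0.8,0,0,-0.06,0,0,0]]'
```

```text
time: 27.1
ee_pos: [0.4561, -0.34, 0.0389]
tcp_rot: [-90.0, 0.0, -0.6]
wrist_force: [0.6, 0.2, -5.0]
opening: 0.0363
```

```bash
python3 -m jog '[[0.8,0,0,-0.04,0,0,0],[0.8,0,0,-0.04,0,0,0],[0.8,0,0,-0.04,0,0,0]]';  python3 -m jog '[[0.8,0,0,-0.03,0,0,0],[0.8,0,0,-0.03,0,0,0],[0.8,0,0,-0.03,0,0,0]]'
```

```text
time: 27.4
ee_pos: [0.4563, -0.3401, 0.0384]
tcp_rot: [-90.0, -0.0, -0.6]
wrist_force: [-1.5, 2.4, -0.0]
opening: 0.0361
time: 27.7
ee_pos: [0.4563, -0.3401, 0.0384]
tcp_rot: [-90.0, -0.0, -0.6]
wrist_force: [-4.1, 2.8, 6.1]
opening: 0.0364
```

Contact made. I'll release and rise straight up, then check the weight from the top and wrist cameras.

```bash
python3 -m jog '[[0.8,0,0,0.03,0,0,0],[0.3,0,0,0.03,0,0,0],[0.3,0,0,0.03,0,0,0],[0.3,0,0,0.03,0,0,0],[0.3,0,0,0.03,0,0,0]]';python3 -m jog '[[0.3,0,0,0.5,0,0,0],[0.3,0,0,1.2,0,0,0],[0.3,0,0,2.4,0,0,0],[0.3,0,0,3.6,0,0,0],[0.3,0,0,4.2,0,0,0]]';python3 -m jog '[[0.3,0,0,0,0,0,0],[0.3,0,0,0,0,0,0]]'; python3 knob.py w11.png .115 .13 .05; python3 -m jog '[[0.3,0,2,0.4,0,0,0],[0.3,0,4,0.4,0,0,0],[0.3,0,6,0.4,0,0,0],[0.3,0,8,0.4,0,0,0],[0.3,0,10,0.4,0,0,0]]'; python3 - <<'E'
from h import *
im,d,P=cam('top');z=P[...,2];save(im,'t11.png')
A=lambda q:np.ascontiguousarray(q[:,:2],np.float32)
m=(np.hypot(P[...,0]-.456,P[...,1]+.339)<.07)&(z>.115)&(z<.13);q=P[m];print('w',len(q),cv2.minEnclosingCircle(A(q)))
m=(np.hypot(P[...,0]-.456,P[...,1]+.339)<.1)&(z>.058)&(z<.068);q=P[m];print('pan',cv2.minEnclosingCircle(A(q)))
m=(z>.003)&(z<.012)&(im.max(-1)<60)&(abs(P[...,0]-.56)<.06)&(abs(P[...,1]-.015)<.12)
n,l,s,c=cv2.connectedComponentsWithStats(m.astype(np.uint8))
for i in range(1,n):
    if s[i,4]>100: q=P[l==i];print(s[i],q.mean(0).round(4),cv2.minAreaRect(A(q)),cv2.minEnclosingCircle(A(q)))
E
```

```text
time: 28.2
ee_pos: [0.4563, -0.3401, 0.038]
tcp_rot: [-90.0, -0.0, -0.6]
wrist_force: [0.6, 0.1, -0.8]
opening: 0.0595
time: 28.7
ee_pos: [0.4569, -0.3405, 0.1469]
tcp_rot: [-90.1, -0.2, -0.6]
wrist_force: [0.2, -0.3, -0.4]
opening: 0.0601
time: 28.9
ee_pos: [0.4563, -0.3401, 0.143]
tcp_rot: [-90.0, -0.0, -0.6]
wrist_force: [0.6, 0.5, -1.0]
opening: 0.0593
[ 303  250   38   37 1069] circ 0.4559 -0.3398 0.0109 mean [ 0.4558 -0.3389  0.121 ] [205. 167. 102.]
[ 0.4559 -0.3398  0.1422] [ 0.95 -0.45  0.37] time 28.95
time: 29.45
ee_pos: [0.4552, -0.0891, 0.1517]
tcp_rot: [-90.0, 0.1, -0.6]
wrist_force: [0.5, 0.2, 0.8]
opening: 0.0597
w 135 ((0.45643487572669983, -0.3394346535205841), 0.011457948945462704)
pan ((0.45606186985969543, -0.340073823928833), 0.060259535908699036)
[ 326  208   33   44 1222] [ 0.5591 -0.0234  0.007 ] ((0.5609996914863586, -0.025315772742033005), (0.08585508167743683, 0.061932723969221115), 6.312941074371338) ((0.5608411431312561, -0.022832026705145836), 0.04971100017428398)
[ 276  210   43   43 1405] [0.5519 0.0628 0.007 ] ((0.5521728992462158, 0.062826968729496), (0.08343885838985443, 0.08410808444023132), 41.613670349121094) ((0.5524358153343201, 0.06264036148786545), 0.04285186529159546)
```

View pics/t11.png

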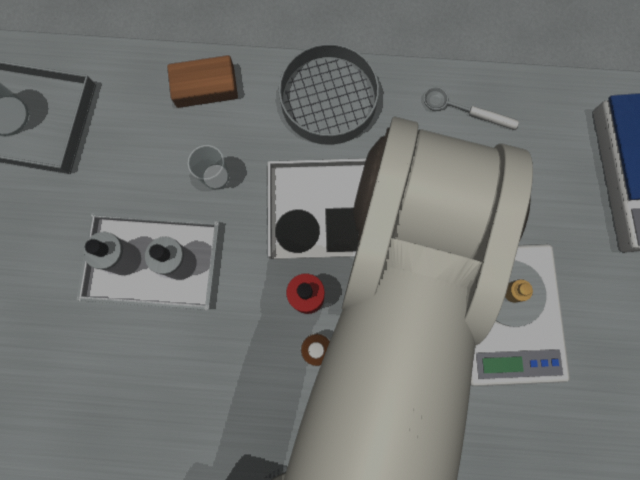

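The weight stands upright at (523,291), within 1 mm of the pan centre, and both tins stand in the tray. Next, the full tin (162,252).

```bash
python3 -m jog '[[0.3,0,2,0.4,0,0,0],[0.3,0.2,4,0.4,0,0,0],[0.3,0.3,6,0.4,0,0,0],[0.3,0.5,8,0.4,0,0,0],[0.3,0.64,10,0.4,0,0,0]]';python3 -m jog '[[0.3,0,2,0,0,0,0],[0.3,0,4,0,0,0,0],[0.3,0,4.7,0,0,0,0],[0.3,0,4.7,0,0,0,0],[0.3,0,4.7,0,0,0,0]]'; python3 -m jog '[[0.3,0,0,-1,0,0,0],[0.3,0,0,-1,0,0,0],[0.3,0,0,-1,0,0,0]]'; python3 knob.py w12.png .13 .16 .05
```

```text
time: 30.0
ee_pos: [0.4714, 0.1593, 0.1618]
tcp_rot: [-90.0, 0.1, -0.6]
wrist_force: [1.6, -1.1, -0.1]
opening: 0.0595
time: 30.5
ee_pos: [0.4717, 0.2743, 0.162]
tcp_rot: [-90.1, 0.1, -0.6]
wrist_force: [-0.4, -0.6, 0.0]
opening: 0.0595
time: 30.8
ee_pos: [0.4719, 0.2734, 0.1381]
tcp_rot: [-90.0, 0.0, -0.7]
wrist_force: [0.1, 0.4, 0.2]
opening: 0.0601
[ 294  239   52   59 2406] circ 0.4707 0.284 0.0131 mean [0.4707 0.2864 0.1457] [58. 59. 61.]
[0.4723 0.2739 0.1388] [ 0.32 -0.21 -0.08] time 30.85
```

```bash
python3 -m jog '[[0.3,-0.03,0.37,0,0,0,0],[0.3,-0.03,0.37,0,0,0,0],[0.3,-0.03,0.37,-0.7,0,0,0],[0.3,-0.03,0.37,-1.4,0,0,0],[0.3,-0.03,0.37,-1.9,0,0,0]]';python3 -m jog '[[0.3,0,0,-0.4,0,0,0],[0.3,0,0,-0.54,0,0,0],[0.3,0,0,-0.54,0,0,0]]';python3 -m jog '[[0.9,0,0,0,0,0,0],[0.9,0,0,0,0,0,0],[0.9,0,0,0,0,0,0],[0.9,0,0,0,0,0,0],[0.9,0,0,0,0,0,0]]' 80;python3 -m jog '[[0.9,0,0,0,0,0,0],[0.9,0,0,0,0,0,0],[0.9,0,0,0.4,0,0,0],[0.9,0,0,1,0,0,0],[0.9,0,0,1.6,0,0,0]]';python3 -m jog '[[0.9,0,0,0.6,0,0,0],[0.9,0,0,1.2,0,0,0],[0.9,0,0,1.6,0,0,0],[0.9,0,0,1.6,0,0,0],[0.9,0,0,1.6,0,0,0]]'
```

```text
time: 31.35
ee_pos: [0.4712, 0.2843, 0.0898]
tcp_rot: [-90.0, 0.0, -0.6]
wrist_force: [0.3, -0.2, -0.3]
opening: 0.0597
time: 31.65
ee_pos: [0.4712, 0.2841, 0.0768]
tcp_rot: [-90.0, 0.0, -0.6]
wrist_force: [0.3, -0.3, 0.0]
opening: 0.0598
time: 32.15
ee_pos: [0.4716, 0.2844, 0.0779]
tcp_rot: [-90.0, -0.1, -0.6]
wrist_force: [-1.6, -0.5, 5.5]
opening: 0.0242
time: 32.65
ee_pos: [0.4712, 0.284, 0.1179]
tcp_rot: [-90.0, 0.0, -0.6]
wrist_force: [0.3, 0.6, -4.3]
opening: 0.0243
time: 33.15
ee_pos: [0.4714, 0.2842, 0.1569]
tcp_rot: [-90.0, 0.0, -0.6]
wrist_force: [-0.5, 0.5, -6.7]
opening: 0.024
```

```bash
python3 -m jog '[[0.9,0.2,-0.5,0,0,0,0],[0.9,0.5,-1.4,0,0,0,0],[0.9,0.8,-2.4,0,0,0,0],[0.9,1,-3.5,0,0,0,0],[0.9,1.3,-4.6,0,0,0,0]]';python3 -m jog '[[0.9,0.3,-1.1,0,0,0,0],[0.9,0.6,-2.2,0,0,0,0],[0.9,0.9,-3.3,0,0,0,0],[0.9,1.2,-4.4,0,0,0,0],[0.9,1.5,-5.4,0,0,0,0]]';python3 -m jog '[[0.9,0.3,-1,0,0,0,0],[0.9,0.5,-2,0,0,0,0],[0.9,0.8,-2.6,0,0,0,0],[0.9,0.83,-2.83,0,0,0,0],[0.9,0.83,-2.83,0,0,0,0]]';python3 -m jog '[[0.9,0,0,-0.7,0,0,0],[0.9,0,0,-1.4,0,0,0],[0.9,0,0,-2,0,0,0],[0.9,0,0,-2,0,0,0],[0.9,0,0,-2,0,0,0]]';python3 -m jog '[[0.9,0,0,0,0,0,0],[0.9,0,0,0,0,0,0]]';python3 - <<'E'
from h import *
A=lambda q:np.ascontiguousarray(q[:,:2],np.float32)
im,d,P=cam('wrist');z=P[...,2];save(im,'w13.png')
m=(z>.126)&(z<.142)&(abs(P[...,0]-.562)<.05)&(abs(P[...,1]+.037)<.05);q=P[m];print('lid',len(q),cv2.minEnclosingCircle(A(q)),q.mean(0))
print(bot.get_obs()['ee_pos'])
E
```

```text
time: 33.65
ee_pos: [0.5036, 0.1675, 0.1562]
tcp_rot: [-90.0, 0.1, -0.6]
wrist_force: [1.3, -0.4, -4.9]
opening: 0.0242
time: 34.15
ee_pos: [0.541, 0.0321, 0.1562]
tcp_rot: [-90.0, 0.1, -0.6]
wrist_force: [0.4, 0.5, -5.8]
opening: 0.0245
time: 34.65
ee_pos: [0.5619, -0.0371, 0.1565]
tcp_rot: [-90.0, 0.1, -0.7]
wrist_force: [0.4, 0.9, -5.7]
opening: 0.0242
time: 35.15
ee_pos: [0.5619, -0.0361, 0.1072]
tcp_rot: [-90.0, 0.0, -0.6]
wrist_force: [-0.7, -0.8, -5.6]
opening: 0.024
time: 35.35
ee_pos: [0.5626, -0.0365, 0.108]
tcp_rot: [-90.0, -0.1, -0.6]
wrist_force: [0.6, -0.4, -5.4]
opening: 0.0242
lid 7679 ((0.562099814414978, -0.03652315214276314), 0.03314795717597008) [ 0.56206438 -0.01922027  0.13907486]
[ 0.56248933 -0.03657034  0.10780934]
```

View pics/w13.png

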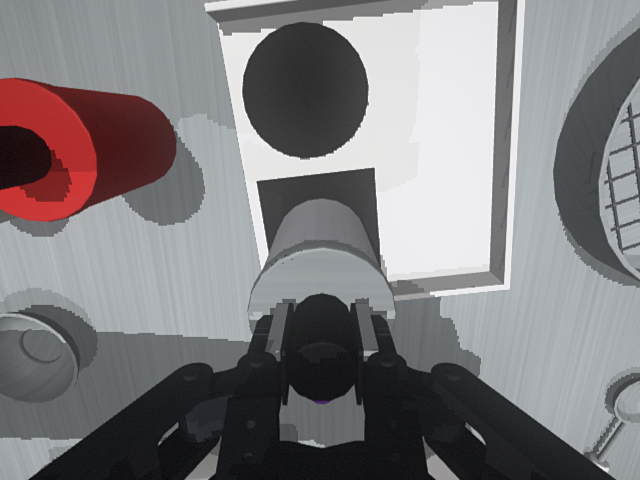

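The tin hangs upright over the square pad, which shows all round its base. I'll lower it.

```bash
python3 -m jog '[[0.9,0,0,-0.4,0,0,0],[0.9,0,0,-0.8,0,0,0],[0.9,0,0,-0.98,0,0,0],[0.9,0,0,-0.98,0,0,0]]';python3 -m jog '[[0.9,0,0,-0.04,0,0,0],[0.9,0,0,-0.04,0,0,0],[0.9,0,0,-0.04,0,0,0]]'
```

```text
time: 35.8
ee_pos: [0.5617, -0.0366, 0.082]
tcp_rot: [-90.0, 0.0, -0.6]
wrist_force: [-0.8, -0.3, -4.8]
opening: 0.0243
time: 36.1
ee_pos: [0.5619, -0.0366, 0.082]
tcp_rot: [-90.0, -0.0, -0.6]
wrist_force: [-5.0, -0.1, 5.5]
opening: 0.0241
```

```bash
python3 -m jog '[[0.9,0,0,-0.04,0,0,0],[0.9,0,0,-0.04,0,0,0],[0.9,0,0,-0.04,0,0,0]]'
```

```text
time: 36.4
ee_pos: [0.5621, -0.0367, 0.082]
tcp_rot: [-90.0, -0.1, -0.6]
wrist_force: [-6.4, 0.1, 13.0]
opening: 0.0247
```

Touched down. I'll release, rise, and return for the empty tin at (0.472, 0.3915).

```bash
python3 -m jog '[[0.9,0,0,0.04,0,0,0],[0.3,0,0,0.06,0,0,0],[0.3,0,0,0.06,0,0,0],[0.3,0,0,0.06,0,0,0],[0.3,0,0,0.06,0,0,0]]';python3 -m jog '[[0.3,0,0,0.5,0,0,0],[0.3,0,0,1.2,0,0,0],[0.3,0,0,2.4,0,0,0],[0.3,0,0,3.3,0,0,0],[0.3,-0.4,1.5,3.3,0,0,0]]';python3 -m jog '[[0.3,-0.5,2,0,0,0,0],[0.3,-1,4,0,0,0,0],[0.3,-1.5,6,0,0,0,0],[0.3,-2,8,0,0,0,0],[0.3,-2.5,10,0,0,0,0]]';python3 -m jog '[[0.3,-0.5,2,0,0,0,0],[0.3,-0.7,4,0,0,0,0],[0.3,-0.7,5.3,0,0,0,0],[0.3,-0.7,5.3,0,0,0,0],[0.3,-0.7,5.3,-0.8,0,0,0]]';python3 -m jog '[[0.3,0,0,0,0,0,0],[0.3,0,0,0,0,0,0],[0.3,0,0,0,0,0,0]]'; python3 knob.py w14.png .13 .16 .06
```

```text
time: 36.9
ee_pos: [0.5622, -0.0366, 0.0818]
tcp_rot: [-90.0, -0.0, -0.6]
wrist_force: [0.4, 0.2, -0.9]
opening: 0.0596
time: 37.4
ee_pos: [0.5541, -0.0012, 0.1687]
tcp_rot: [-90.0, -0.3, -0.8]
wrist_force: [-0.5, 1.1, -0.5]
opening: 0.0598
time: 37.9
ee_pos: [0.4908, 0.2454, 0.1657]
tcp_rot: [-90.0, -0.1, -0.6]
wrist_force: [1.5, 0.5, 0.2]
opening: 0.0595
time: 38.4
ee_pos: [0.4746, 0.3776, 0.1473]
tcp_rot: [-89.9, -0.2, -0.5]
wrist_force: [0.8, -0.4, -0.1]
opening: 0.0596
time: 38.7
ee_pos: [0.4743, 0.3755, 0.1458]
tcp_rot: [-90.0, -0.1, -0.6]
wrist_force: [0.2, -0.4, 0.5]
opening: 0.0601
[ 291  224   51   56 2229] circ 0.4714 0.3925 0.0132 mean [0.4716 0.3946 0.146 ] [62. 63. 65.]
[0.4744 0.3756 0.1458] [ 0.27 -0.08  1.08] time 38.75
```

```bash
python3 -m jog '[[0.3,-0.1,0.66,0,0,0,0],[0.3,-0.1,0.66,0,0,0,0],[0.3,-0.1,0.66,-0.7,0,0,0],[0.3,-0.1,0.66,-1.4,0,0,0],[0.3,-0.1,0.66,-2.1,0,0,0]]';python3 -m jog '[[0.3,0,0,-0.4,0,0,0],[0.3,0,0,-0.66,0,0,0],[0.3,0,0,-0.66,0,0,0]]';python3 -m jog '[[0.9,0,0,0,0,0,0],[0.9,0,0,0,0,0,0],[0.9,0,0,0,0,0,0],[0.9,0,0,0,0,0,0],[0.9,0,0,0,0,0,0]]' 60;python3 -m jog '[[0.9,0,0,0,0,0,0],[0.9,0,0,0,0,0,0],[0.9,0,0,0.4,0,0,0],[0.9,0,0,1,0,0,0],[0.9,0,0,1.6,0,0,0]]';python3 -m jog '[[0.9,0,0,0.6,0,0,0],[0.9,0,0,1.2,0,0,0],[0.9,0,0,1.6,0,0,0],[0.9,0,0,1.6,0,0,0],[0.9,0,0,1.6,0,0,0]]'
```

```text
time: 39.25
ee_pos: [0.4714, 0.3929, 0.0916]
tcp_rot: [-90.0, -0.0, -0.6]
wrist_force: [0.2, 0.9, -0.7]
opening: 0.0596
time: 39.55
ee_pos: [0.4712, 0.3923, 0.075]
tcp_rot: [-90.0, 0.0, -0.6]
wrist_force: [0.5, -0.2, 0.5]
opening: 0.0601
time: 40.05
ee_pos: [0.472, 0.3928, 0.0766]
tcp_rot: [-89.9, -0.1, -0.6]
wrist_force: [1.5, -1.3, 5.6]
opening: 0.0246
time: 40.55
ee_pos: [0.4713, 0.3923, 0.1167]
tcp_rot: [-90.0, 0.0, -0.6]
wrist_force: [-0.2, 0.6, -1.6]
opening: 0.0246
time: 41.05
ee_pos: [0.4715, 0.3925, 0.1554]
tcp_rot: [-90.0, 0.0, -0.6]
wrist_force: [-0.1, 0.3, -1.4]
opening: 0.0249
```

```bash
python3 -m jog '[[0.9,0.1,-0.5,0,0,0,0],[0.9,0.4,-1.4,0,0,0,0],[0.9,0.6,-2.4,0,0,0,0],[0.9,0.9,-3.5,0,0,0,0],[0.9,1.2,-4.6,0,0,0,0]]';python3 -m jog '[[0.9,0.3,-1.1,0,0,0,0],[0.9,0.5,-2.2,0,0,0,0],[0.9,0.8,-3.3,0,0,0,0],[0.9,1.1,-4.4,0,0,0,0],[0.9,1.3,-5.5,0,0,0,0]]';python3 -m jog '[[0.9,0.3,-1,0,0,0,0],[0.9,0.5,-2,0,0,0,0],[0.9,0.7,-2.8,0,0,0,0],[0.9,0.73,-3.09,0,0,0,0],[0.9,0.73,-3.09,0,0,0,0]]';python3 -m jog '[[0.9,0,0,-0.7,0,0,0],[0.9,0,0,-1.4,0,0,0],[0.9,0,0,-2,0,0,0],[0.9,0,0,-2,0,0,0],[0.9,0,0,-2,0,0,0]]';python3 -m jog '[[0.9,0,0,0,0,0,0],[0.9,0,0,0,0,0,0]]';python3 - <<'E'
from h import *
A=lambda q:np.ascontiguousarray(q[:,:2],np.float32)
im,d,P=cam('wrist');z=P[...,2];save(im,'w15.png')
m=(z>.126)&(z<.145)&(abs(P[...,0]-.552)<.05)&(abs(P[...,1]-.063)<.05);q=P[m];print('lid',len(q),cv2.minEnclosingCircle(A(q)),q.mean(0))
print(bot.get_obs()['ee_pos'])
E
```

```text
time: 41.55
ee_pos: [0.5012, 0.2755, 0.1546]
tcp_rot: [-90.0, 0.1, -0.6]
wrist_force: [0.8, 0.9, -0.9]
opening: 0.0247
time: 42.05
ee_pos: [0.5336, 0.1378, 0.1547]
tcp_rot: [-90.0, 0.1, -0.6]
wrist_force: [-0.1, 0.4, -1.9]
opening: 0.0246
time: 42.55
ee_pos: [0.5517, 0.0615, 0.155]
tcp_rot: [-90.0, 0.1, -0.7]
wrist_force: [-0.2, 0.1, -2.1]
opening: 0.0243
time: 43.05
ee_pos: [0.5519, 0.0631, 0.1056]
tcp_rot: [-90.0, 0.0, -0.6]
wrist_force: [0.4, 0.4, -1.1]
opening: 0.025
time: 43.25
ee_pos: [0.5526, 0.0628, 0.1064]
tcp_rot: [-90.0, -0.1, -0.6]
wrist_force: [-0.0, -0.0, -1.4]
opening: 0.0246
lid 7872 ((0.5524362921714783, 0.06298548728227615), 0.033239323645830154) [0.55224294 0.08023102 0.13903476]
[0.55253872 0.06276305 0.10623783]
```

```bash
python3 -m jog '[[0.9,0,0,-0.4,0,0,0],[0.9,0,0,-0.8,0,0,0],[0.9,0,0,-0.96,0,0,0],[0.9,0,0,-0.96,0,0,0]]';python3 -m jog '[[0.9,0,0,-0.04,0,0,0],[0.9,0,0,-0.04,0,0,0],[0.9,0,0,-0.04,0,0,0]]'
```

```text
time: 43.7
ee_pos: [0.5518, 0.0626, 0.0808]
tcp_rot: [-90.0, 0.0, -0.6]
wrist_force: [-0.8, -0.4, -1.6]
opening: 0.0245
time: 44.0
ee_pos: [0.5521, 0.0626, 0.0806]
tcp_rot: [-90.0, 0.0, -0.6]
wrist_force: [-1.1, -0.6, 3.2]
opening: 0.0248
```

```bash
python3 -m jog '[[0.9,0,0,-0.04,0,0,0],[0.9,0,0,-0.04,0,0,0],[0.9,0,0,-0.04,0,0,0]]'
```

```text
time: 44.3
ee_pos: [0.5522, 0.0626, 0.0805]
tcp_rot: [-90.0, -0.0, -0.6]
wrist_force: [-5.4, -0.5, 8.7]
opening: 0.0245
```

Down. I'll release, rise, swing clear toward the robot, and check from the top.

```bash
python3 -m jog '[[0.9,0,0,0.03,0,0,0],[0.3,0,0,0.05,0,0,0],[0.3,0,0,0.05,0,0,0],[0.3,0,0,0.05,0,0,0],[0.3,0,0,0.05,0,0,0]]';python3 -m jog '[[0.3,0,0,0.5,0,0,0],[0.3,0,0,1.2,0,0,0],[0.3,0,0,2.4,0,0,0],[0.3,0,0,4,0,0,0],[0.3,0,0,5,0,0,0]]';python3 -m jog '[[0.3,-0.7,2,0,0,0,0],[0.3,-1.4,4,0,0,0,0],[0.3,-2.1,6,0,0,0,0],[0.3,-2.8,8,0,0,0,0],[0.3,-3.5,10,0,0,0,0]]';python3 -m jog '[[0.3,-1,1,0,0,0,0],[0.3,-2,2,0,0,0,0],[0.3,-2,2,0,0,0,0],[0.3,-2,2,0,0,0,0]]'; python3 - <<'E'
from h import *
im,d,P=cam('top');z=P[...,2];save(im,'t16.png')
A=lambda q:np.ascontiguousarray(q[:,:2],np.float32)
def f(n,x,y,r,a,b):
    m=(np.hypot(P[...,0]-x,P[...,1]-y)<r)&(z>a)&(z<b);q=P[m];print(n,len(q),cv2.minEnclosingCircle(A(q)),q[:,2].mean())
f('full',.562,-.037,.045,.103,.12);f('empty',.552,.063,.045,.103,.12)
f('full knob',.562,-.037,.045,.13,.16);f('empty knob',.552,.063,.045,.13,.16)
f('w',.456,-.34,.06,.115,.13);f('beaker',.65,.237,.06,.08,.1)
E
```

```text
time: 44.8
ee_pos: [0.5522, 0.0627, 0.0805]
tcp_rot: [-90.0, 0.0, -0.6]
wrist_force: [0.3, 0.8, -1.3]
opening: 0.0595
time: 45.3
ee_pos: [0.5525, 0.0627, 0.2096]
tcp_rot: [-90.0, -0.2, -0.6]
wrist_force: [0.4, 0.5, -0.5]
opening: 0.0598
time: 45.8
ee_pos: [0.4687, 0.3004, 0.207]
tcp_rot: [-90.0, -0.1, -0.6]
wrist_force: [1.0, 0.8, 0.4]
opening: 0.0597
time: 46.2
ee_pos: [0.4192, 0.3492, 0.2066]
tcp_rot: [-90.0, -0.0, -0.5]
wrist_force: [0.6, 0.3, 0.0]
opening: 0.0601
full 859 ((0.5625291466712952, -0.03648260980844498), 0.03335855156183243) 0.11365714889023718
empty 862 ((0.5529916882514954, 0.06205947697162628), 0.03347600996494293) 0.11368586007836251
full knob 216 ((0.5624580979347229, -0.0366838313639164), 0.013307069428265095) 0.14961065088007186
empty knob 216 ((0.5524847507476807, 0.06239244341850281), 0.013100426644086838) 0.1492741991271847
w 136 ((0.4570601284503937, -0.3395160734653473), 0.01104578748345375) 0.12137837730149043
beaker 310 ((0.6530688405036926, 0.23630008101463318), 0.034429315477609634) 0.08718077437815441
```

View pics/t16.png

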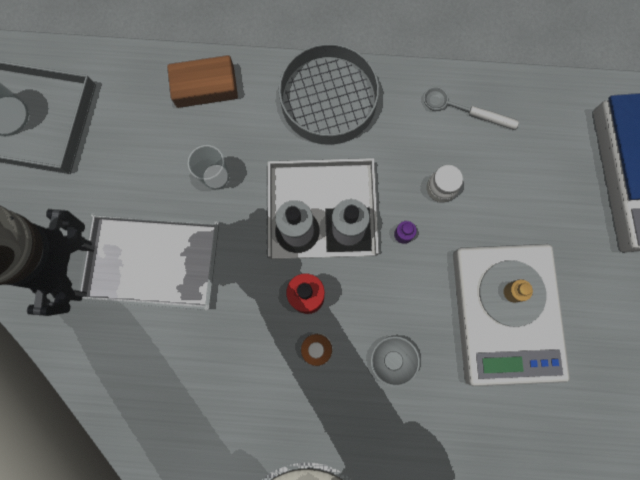

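The tins stand on the round pad (225,295) and the square pad (220,350), and the weight is on the pan (291,520). The beaker, the red tin and the purple weight have not moved, and the arm is clear of everything. I'm handing in.

```bash
python3 -c "
from workcell import bot;print(bot.job_done())"
```

```text
the job is handed in; nothing more can be done
None
```

The job is done and handed in at 46 s of the 144 s allowed; the hand-in gives no verdict.

- **Order:** I stood both tins in the tray, set the weight upright on the balance pan, then put the tins back in the bay.
- **Which tin is which:** The left tin pulled about 1.5 N when lifted, so it is the empty one. The right tin pulled about 5.7 N, so it is the full one. They turned out to belong on the pads they started on: full on the square pad, empty on the round pad.
- **Last checks:** The top camera shows both tins upright and within about 1 mm of their pad centres. The weight is upright within about 1 mm of the pan centre. The beaker, the red tin and the purple weight look unmoved in the last picture. The arm is clear of everything.
- **What disagreed:** The real fingertips sit about 40 mm behind the stated tool point, so my first grip closed on air above the knob. I found this from the wrist and side cameras and corrected for it. The highest wrist force I read was about 17 N, when setting a tin down.

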